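# Open the nail tub and hang its scoop on the rim

### The arm

A 6-joint arm with a two-finger parallel gripper is mounted at the origin on the work surface. World frame = base frame: x ahead of the robot, y to its left, z up, the work surface at z = 0. Lengths are in mm, angles in rad, forces in N, time in s.
With the tool pointing down it reaches from about 225 to 725 mm from the base axis. Payload 3.1 kg.
Tool frame: the origin (TCP) lies midway between the tips of the shut fingers; the grasp point (between the pads) lies 19 mm behind it; z points along the fingers, y is the line along which they close (so a half turn about z gives the same grasp; the last joint's range is limited). The gripper opens to 85 mm and grips with 20 to 120 N. Pads are 22 mm wide; open, the fingers measure 114 mm over their backs; the gripper's body (76 mm by 85 mm) begins 54 mm behind the grasp point. The pads swing forward as they close: fully open they stand 13 mm farther back than shut.
Start: joints at [-1.366, 0.048, 0.099, 1.622, 0, 1.443], TCP at [171.497, -496.191, 231.312] pointing down, gripper open.
Joint ranges: [-2.91, 2.91], [-0.99, 1.94], [-1.21, 1.42], [-2.12, 2.29], [-1.49, 1.47], [-3.14, 3.14]. Speed limits (rad/s): [2.79, 2.79, 3.14, 3.14, 3.14, 3.14].

### API

Orientations are given as a rotation vector (axis times angle).
In Python, from plant import read_state, get_image, camera_model, job_done gives the robot as it stands.
- The arm moves only by the tool send_rows, never from a script. Its argument "series" is a list that holds one entry, the list of rows, each a list of 7 numbers: the shift along the tool's x, y, z as a fraction of full scale, then the turn, a rotation vector about the tool's x, y, z as a fraction of full scale, then the closure, from 0 (fully open) to 1 (shut). In form: [[[dx, dy, dz, ax, ay, az, grip], ...]]. A call has 1 to 5 rows; each row is the pose to reach, as a shift and turn from the pose commanded when the call began, along the tool's axes at that moment; what a row does not reach only later rows make up. Full scale, the value 1, is 50 cm for a shift and 90 degrees for a turn. A row lasts 1/8 s, in which the tool goes at most 62.5 mm and 10.7 degrees, less where a joint would pass 70% of its speed; a pose out of reach is approached as far as the arm can. A call with a number of a shift or a turn outside -1 to 1 is refused whole. A call with a gripper value outside its range is refused whole. The fingers move at their own pace and stop on an object; "squeeze" is the grip in N (left out, the last holds). Time passes only in rows, so rows that repeat a pose let the fingers close. It gives the time, the measured TCP pose, the force, the opening and the grip force at its end, in the units of the state.
- read_state(): the state, without advancing time (a new reading comes with each control period).
- get_image(name): name is "scene" or "top"; returns the picture (400x640x3 uint8, red, green, blue); there is no depth.
- camera_model(name): a dict with "fov_y" (degrees; the focal length in pixels is half the picture's height over the tangent of half this angle, whatever the lens; pixels are square), "cx", "cy" (the principal point, pixels), "k1" (the pictures are not rectified: a ray, as slopes to the right and down, at radius r is drawn at 1 + k1 r^2 times it, then the intrinsics apply), "eye" and "rotation" of the camera in the world. Camera axes: x right, y down, z forward; pixel columns grow to the right and rows downward; lengths in mm; the calibration is good to about 2 mm. A picture is of the moment at which its call begins. camera_model takes no time and is no camera call.
- job_done(): hands the job in; it is judged then, once.
The state is a dict: "clock": time; "joint_pos": joint angles; "qvel": joint speeds; "joint_efforts": joint torques, N m; "eef_pos": TCP position; "tool_rot": TCP orientation; "wrist_force": force on the tool from outside, world axes, zero at the start; "torque": the same for the moment, N m; "opening": opening from 0.0 (shut) to 1.0 (fully open); "grip_force": force on a finger pad.
Only numpy, scipy, OpenCV 4.12 (cv2) and the standard library are available. Lean on these libraries where they do the work, as an engineer would, in place of code of your own. Each camera call takes 0.05 s, during which the arm holds its last target. There are 200 camera calls.

### The job

Get the nail tub ready for the class: take the lid off the tub, set it down knob up (not dropped) in the middle of the round cork mat, then take the scoop from its slanted rest and hang it by its own hook over the tub's rim, cup inside the tub and handle standing up, lowering it until the hook bears on the rim before you let go. Do not tip the tub or push it along the bench, and leave the other things on the bench where they are.

Things in the scene. Friction and masses are not known exactly. Their poses are not given: they have to be found in the camera images.
- tub_mouth (a point): centre of the nail tub's mouth, level with its rim's top, 140 mm above the bench. Round straight-sided galvanised tub, outer radius 74 mm, wall 4 mm all the way up (inner radius 70), plain rim, nails in the bottom 30 mm; stands loose, about 3 kg. z is up. The lid covers it at the start
- lid_knob (a point): centre of the lid's round wooden knob (radius 16, 30 mm tall, on a short stem). Domed metal lid, radius 79 mm, about 0.25 kg: dome's top 25 mm and underside 51 mm below this point; a plug of radius 64 mm, 8 mm deep, sits loosely in the tub's mouth, so it lifts straight off. Own z is up through the knob
- mat: round cork mat fixed to the bench, radius 100 mm, 4 mm thick; origin at the centre of its underside, on the bench
- scoop_grip (a point): centre of the scoop's square wooden handle, 20 x 20 mm and 112 mm long (56 mm either way along own z). Own z runs along the handle away from the cup, own x points to the hook's side, own y across. Below the handle (-z) a steel shank 8 mm thick carries the hook, then a square steel cup. About 0.2 kg, heaviest at the cup
- scoop_hook (a point): middle of the underside of the hook's bridge, which bears on the rim: 10 mm in x, -64 mm in z from scoop_grip, same axes. Hook 12 mm wide in y; its slot is 12 mm wide in x, from the shank (6 mm to -x of here) to the down-turned tip (6 mm to +x, 5 mm thick), which reaches 25 mm below here. Hung, the tip is outside the tub, own z up
- scoop_cup (a point): centre of the scoop's square steel cup, open towards +z: -24 mm in x and -134 mm in z from scoop_grip, same axes; it measures 40 mm in x, 50 in y, 50 in z
- rest: slanted wooden rest fixed to the bench, base 135 x 85 mm, 80 mm high. The scoop's cup lies in it; the handle sticks out free, leaning 35 degrees from vertical with its top towards the robot (this body's -x, within 0.35 rad of the world's), hook on the upper side. Only its weight holds it; it lifts straight up. Origin on the bench under the handle
- screwdriver: loose screwdriver, 190 mm long, lying along its own x; bystander
- offcut: loose pale wood offcut, 100 x 35 x 25 mm, lying flat; bystander; origin at the centre of its underside
- hammer: loose hammer, 280 mm long, lying along its own x; bystander
- glue: loose white glue bottle, radius 28, 120 mm tall, standing; bystander; origin at the centre of its underside
- tape: loose roll of tape, outer radius 45, 24 mm high, lying flat; bystander; origin at the centre of its underside
- clamp_pad: loose wooden pad, 70 x 50 x 20 mm, lying flat; bystander; origin at the centre of its underside
- jar: loose jar, radius 32, 90 mm tall, standing; bystander; origin at the centre of its underside
Not all that is in view belongs to the job. What is shaped like the part that bears lid_knob but orange or red is not meant. Leave any orange look-alike of the part that bears scoop_grip alone.

How it is judged (in metres and radians):
On the way, in this order (a step that is already met when the one before it is completed fails the run):
1. the lid is set down on the mat by the gripper, knob up: still held when its underside is within 15 mm of the mat (horizontal distance between lid_knob and mat below 0.035 m and angle between lid_knob's own z axis and vertical below 0.12 rad and height (world z) of lid_knob below 0.07 m and contact force between the fingers and lid above 0.5 N), for 0.05 s.
2. the scoop is lowered by the gripper until its hook is over the rim: still held when the hook's bridge is within 12 mm of the rim (horizontal distance between scoop_hook and tub_mouth between 0.064 and 0.08 m and horizontal distance between scoop_cup and tub_mouth below 0.058 m and angle between scoop_grip's own z axis and vertical below 0.3 rad and z of scoop_hook in the frame of tub_mouth between -0.006 and 0.012 m and contact force between the fingers and scoop above 0.5 N), for 0.05 s.
At the end, for the whole second after the job is handed in: The lid lies flat, knob up, on the mat, its centre within 35 mm of the mat's centre; the scoop hangs at rest with its hook over the tub's rim (bridge within 8 mm of the rim's height), upright within 17 degrees, its cup inside the tub; both let go (horizontal distance between lid_knob and mat below 0.035 m and angle between lid_knob's own z axis and vertical below 0.12 rad and height (world z) of lid_knob below 0.059 m and horizontal distance between scoop_hook and tub_mouth between 0.064 and 0.08 m and horizontal distance between scoop_cup and tub_mouth below 0.058 m and angle between scoop_grip's own z axis and vertical below 0.3 rad and z of scoop_hook in the frame of tub_mouth between -0.006 and 0.008 m and contact force between scoop and tub above 0.5 N and linear speed of each of scoop, lid below 0.03 m/s); the robot touches nothing.
It fails at once if the tub is pushed more than 50 mm along the bench, or tipped (distance of tub_mouth from where it was at the start of the episode above 0.05 m or angle between tub_mouth's own z axis and vertical above 0.3 rad).
It fails at once if another loose thing on the bench is moved more than 40 mm (distance of any of screwdriver, offcut, hammer, glue, tape, clamp_pad, jar from where it was at the start of the episode above 0.04 m).
It also fails if it takes over 64 s, if anything falls off the work surface, if the arm or the gripper's body presses on something with over 40 N, if the wrist force passes 120 N, or if a joint passes its speed limit or range.

## Working session

There is one attempt and no reset: what is moved stays moved. The work goes in short steps, Python scripts to look and compute and a tool call to move; the robot and the scene stay as the last step left them, time stands still between calls to the robot, and variables do not carry over. Pictures are saved under pics/ and viewed, at most 10 in all, crops included, and the job is handed in when it is done.

Besides the shell and the picture viewer there is one more tool, called after "Request:" as name([rows], argument=value, ...), one row to a line, values as JSON. send_rows: Moves the arm, as the interface text tells. Shift numbers are shares of 50 cm and turn numbers shares of 90 degrees, none past 1 either way. Its arguments: {"type":"object","properties":{"series":{"type":"array","items":{"type":"array","items":{"type":"array","items":{"type":"number","minimum":-1,"maximum":1}}}},"squeeze":{"type":"number"}},"required":["series"]}

```bash
mkdir -p pics
cat > h.py <<'E'
import numpy as np, cv2
from scipy.spatial.transform import Rotation as R
from plant import *
def K(n):
    m=camera_model(n); f=200/np.tan(np.radians(m["fov_y"])/2)
    return m,np.array([[f,0,m["cx"]],[0,f,m["cy"]],[0,0,1.]]),np.array([m["k1"],0,0,0.])
def rot(m):
    r=np.array(m["rotation"],float); return r if r.shape==(3,3) else R.from_rotvec(r).as_matrix()
def ray(n,uv):
    m,k,d=K(n); p=cv2.undistortPoints(np.array([[uv]],float),k,d)[0,0]
    v=rot(m)@np.array([p[0],p[1],1]); return np.array(m["eye"],float),v
def at(n,uv,z):
    e,v=ray(n,uv); return e+v*(z-e[2])/v[2]
def proj(n,P):
    m,k,d=K(n); r=rot(m).T; 
    return cv2.projectPoints(np.atleast_2d(np.array(P,float)),cv2.Rodrigues(r)[0],-r@np.array(m["eye"],float),k,d)[0][:,0]
def tri(*obs):
    A=np.zeros((3,3));b=np.zeros(3);L=[]
    for n,uv in obs:
        e,v=ray(n,uv);v=v/np.linalg.norm(v);M=np.eye(3)-np.outer(v,v);A+=M;b+=M@e;L.append((M,e))
    x=np.linalg.solve(A,b); return x,[round(float(np.linalg.norm(M@(x-e))),1) for M,e in L]
def move(P,Rt):  # target TCP pos, rot matrix -> fractions from measured pose
    s=read_state(); R0=R.from_rotvec(s["tool_rot"]).as_matrix()
    return np.round(R0.T@(np.array(P)-s["eef_pos"])/500,4), np.round(R.from_matrix(R0.T@Rt).as_rotvec()/(np.pi/2),4)
def save(n,f,crop=None,s=1):
    im=get_image(n)[:,:,::-1]
    if crop: x0,y0,x1,y1=crop; im=im[y0:y1,x0:x1]
    cv2.imwrite("pics/"+f,cv2.resize(im,None,fx=s,fy=s,interpolation=cv2.INTER_CUBIC))
E
python3 - <<'E'
from h import *
for n in("scene","top"): print(camera_model(n)); save(n,n+"0.png",None,1.25)
print(read_state())
E
```

```text
{'fov_y': 50.18477020234444, 'cx': 318.2104044918062, 'cy': 199.10404775082353, 'k1': 0.019398596149386157, 'eye': array([1058.2459722 ,  852.11542225,  945.5677294 ]), 'rotation': array([-0.75882423, -2.52652479,  1.19836912])}
{'fov_y': 56.103016097487384, 'cx': 320.4316097916085, 'cy': 195.42775347958315, 'k1': -0.031887339701243564, 'eye': array([ 453.45663343,   12.49370153, 1281.45335186]), 'rotation': array([-2.20897109,  2.19105169, -0.06255279])}
{'clock': 0.1, 'joint_pos': array([-1.36580495e+00,  4.86407563e-02,  9.77308740e-02,  1.62197497e+00,
       -4.69934393e-06,  1.44303859e+00]), 'qvel': array([ 0.000204  , -0.00181114,  0.00331904, -0.00036484,  0.00133028,
       -0.00081255]), 'joint_efforts': array([ 2.74041544e-03, -3.39852297e+01,  3.20935249e+01,  1.58209156e-02,
       -1.39554612e-05, -2.93647773e-07]), 'eef_pos': array([ 171.38227479, -495.65786376,  230.24103414]), 'tool_rot': array([-3.09615447e+00, -5.19927508e-01,  1.33943696e-04]), 'wrist_force': array([ 0.19549785,  0.34390659, -0.58022471]), 'torque': array([ 0.01016672,  0.01852754, -0.02578273]), 'grip_force': 0.0, 'opening': 1.0017142180144984}
```

View pics/scene0.png

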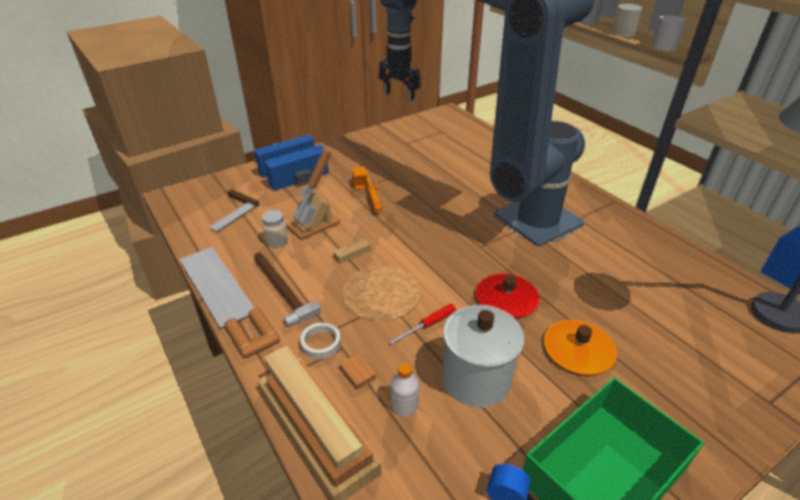

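View pics/top0.png

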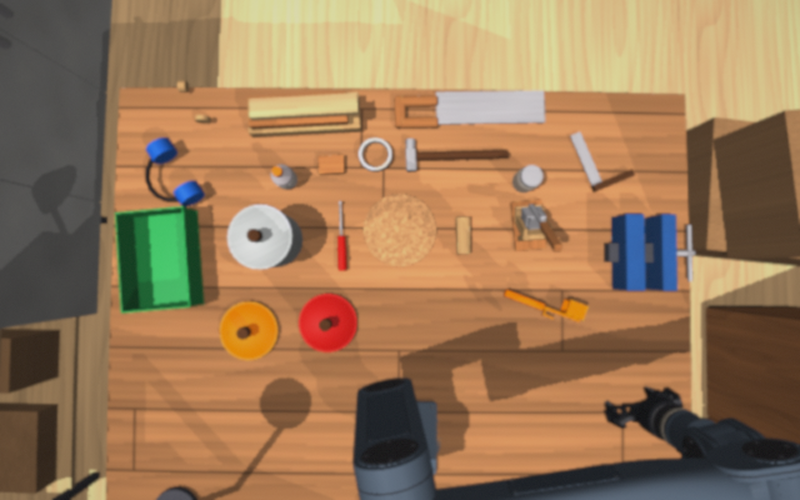

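The pictures are shown at 1.25x scale.
- **Lid candidates in the top view:** grey on the tub (255,236), orange (247,331) and red (328,323). I choose the grey one.
- **Scoop candidates:** brown-handled in the slanted rest (540,222), and orange lying on the bench (547,303). I choose the one in the rest.
- **Mat:** (400,230).

Next is a close crop to check the choice.

Run:
```python
from h import *
a=get_image("scene");b=get_image("top")
def c(im,x,y,w,h,s): return cv2.resize(im[y:y+h,x:x+w,::-1],None,fx=s,fy=s,interpolation=cv2.INTER_CUBIC)
top=np.hstack([c(a,220,110,66,50,6),c(b,396,150,66,50,6)])
bot=np.hstack([c(a,345,235,80,60,5)[:,:396],c(b,170,155,80,60,5)[:,:396]])
cv2.imwrite("pics/c1.png",np.vstack([top,bot])[:600,:800])
# triangulations
print(tri(("scene",(485/1.25,320/1.25)),("top",(255/1.25,236/1.25))))
print("mat",at("top",(320,184),4),at("scene",(382/1.25,292/1.25),4))
print("rest",at("top",(430,180),0))
for n,u in dict(jar=(424,143),offcut=(371,187),sd=(274,188),glue=(227,142)).items(): print(n,at("top",u,30)[:2].round())
```

```text
(array([524.75616836, 346.74437942, 181.21691603]), [0.3, 0.3])
mat [555.68478603   4.99937789   4.        ] [555.76310023  11.79892572   4.        ]
rest [ 573.16664116 -373.60498284    0.        ]
jar [ 696. -345.]
offcut [ 545. -166.]
sd [539. 159.]
glue [693. 319.]
```

View pics/c1.png

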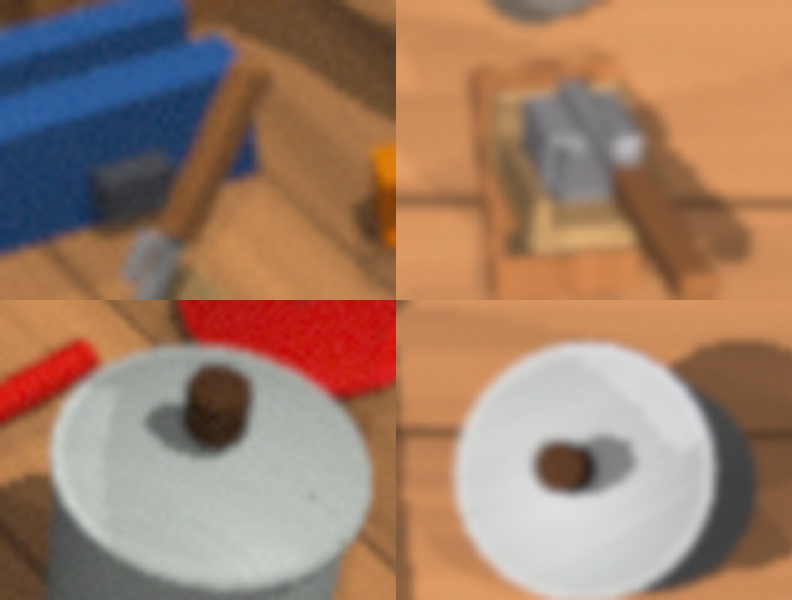

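Run:
```python
from h import *
print("knob",tri(("scene",(388.4,256.6)),("top",(203.4,188.4))), at("top",(203.4,188.4),191),at("scene",(388.4,256.6),191))
a=[at("top",(170+(x-396)/5,155+(y-300)/5),142) for x,y in((455,470),(715,470),(585,342),(585,598))]
print("lid edge",np.round(a),np.mean(a,0))
T,e=tri(("scene",(262,122)),("top",(445,197.5)));B,e2=tri(("scene",(249.7,148.7)),("top",(434.2,179.2)))
d=T-B;print("handle",T,B,e,e2,np.linalg.norm(d),np.degrees(np.arccos(d[2]/np.linalg.norm(d))),np.degrees(np.arctan2(d[1],d[0])))
# rest base corners (top crop), base z ~? edges
im=get_image("top").astype(int)
hs=cv2.cvtColor(im.astype(np.uint8),cv2.COLOR_RGB2HSV)
# mat edges by pixel
e=[at("top",p,4) for p in((290,184),(349,184),(320,155),(320,214))];print("mat",np.round(e))
```

```text
knob (array([525.64943683, 348.71592397, 181.377016  ]), [0.1, 0.1]) [525.05726326 345.74118334 191.        ] [532.31159053 355.08168097 191.        ]
lid edge [[526. 427. 142.]
 [527. 268. 142.]
 [605. 349. 142.]
 [449. 345. 142.]] [526.69064608 347.31647617 142.        ]
handle [ 502.27617833 -350.11837202  218.10527135] [ 561.97588767 -345.62703323  133.23599521] [1.0, 1.0] [1.6, 1.6] 103.86058660668492 35.199877835115615 -175.69761883651458
mat [[555. 107.   4.]
 [557. -94.   4.]
 [655.   6.   4.]
 [453.   4.   4.]]
```

Only the brown-handled scoop sits in the rest, with its hook on top, and the grey lid with its brown knob sits on the tub. The knob's centre is at (526,348,~182). That fits resting on the rim: 55 mm on the mat minus the 4 mm mat gives 51 mm to the plug's bottom, so the expected height is 140+43=183.

```bash
cat >> h.py <<'E'
def down(yaw,tilt=0): # tool x at yaw (deg), z down; tilt (deg) swings tool z towards -tool x (for yaw 180: towards world +x)
    c,s=np.cos(np.radians(yaw)),np.sin(np.radians(yaw))
    M=np.array([[c,s,0],[s,-c,0],[0,0,-1.]])
    return M@R.from_rotvec([0,-np.radians(tilt),0]).as_matrix()
E
python3 - <<'E'
from h import *
s=read_state();R0=R.from_rotvec(s["tool_rot"]).as_matrix();print(np.degrees(np.arctan2(R0[1,0],R0[0,0])))
p=np.array(s["eef_pos"])
for P,y in (((290,-240,300),70),((380,40,300),122),((526,348,290),180)):
    Rt=down(y);print(np.round(R0.T@(np.array(P)-p)/500,3),np.round(R.from_matrix(R0.T@Rt).as_rotvec()/(np.pi/2),3));R0=Rt;p=np.array(P)
print(down(180,35)[:,2])
E
```

```text
19.067219251223097
[ 0.391 -0.406 -0.138] [-0.001 -0.    -0.566]
[ 0.588 -0.022  0.   ] [ 0.     0.    -0.578]
[0.368 0.574 0.02 ] [ 0.     0.    -0.644]
[ 5.73576436e-01 -7.02428547e-17 -8.19152044e-01]
```

Request:
send_rows([
  [[0.391, -0.406, -0.138, 0, 0, -0.566, 0], [0.391, -0.406, -0.138, 0, 0, -0.566, 0], [0.391, -0.406, -0.138, 0, 0, -0.566, 0], [0.391, -0.406, -0.138, 0, 0, -0.566, 0], [0.391, -0.406, -0.138, 0, 0, -0.566, 0]],
], squeeze=60)

```text
clock: 0.88
eef_pos: [290.6, -238.3, 301.4]
tool_rot: [2.566, 1.809, 0.001]
wrist_force: [0.7, -0.8, -0.3]
opening: 0.998
grip_force: 0.0
```

Request:
send_rows([
  [[0.588, -0.022, 0, 0, 0, -0.578, 0], [0.588, -0.022, 0, 0, 0, -0.578, 0], [0.588, -0.022, 0, 0, 0, -0.578, 0], [0.588, -0.022, 0, 0, 0, -0.578, 0], [0.588, -0.022, 0, 0, 0, -0.578, 0]],
])

```text
clock: 1.5
eef_pos: [380.3, 42.1, 300.4]
tool_rot: [1.512, 2.753, 0.001]
wrist_force: [0.4, -0.8, -0.8]
opening: 1.003
grip_force: 0.0
```

Request:
send_rows([
  [[0.368, 0.574, 0.02, 0, 0, -0.644, 0], [0.368, 0.574, 0.02, 0, 0, -0.644, 0], [0.368, 0.574, 0.02, 0, 0, -0.644, 0], [0.368, 0.574, 0.02, 0, 0, -0.644, 0], [0.368, 0.574, 0.02, 0, 0, -0.644, 0]],
])

```text
clock: 2.12
eef_pos: [514.3, 324.0, 291.0]
tool_rot: [0.106, 3.139, -0.0]
wrist_force: [1.0, -1.3, 0.4]
opening: 0.998
grip_force: 0.0
```

Run:
```python
from h import *
s=read_state();print(s["clock"],s["eef_pos"],s["joint_pos"]);print(move((526,347.5,220),down(180)),move((526,347.5,168),down(180)))
```

```text
2.125 [514.25062213 324.00114029 291.00366561] [ 4.52114813e-01  3.01377663e-01  5.07197394e-01  1.77610363e+00
 -3.57991897e-04  5.19836068e-01]
(array([-0.0202,  0.0485,  0.142 ]), array([-0.    ,  0.0004, -0.0431])) (array([-0.0201,  0.0485,  0.246 ]), array([-0.    ,  0.0004, -0.0431]))
```

Request:
send_rows([
  [[-0.02, 0.0485, 0.08, 0, 0, -0.043, 0], [-0.02, 0.0485, 0.08, 0, 0, -0.043, 0], [-0.02, 0.0485, 0.08, 0, 0, -0.043, 0], [-0.02, 0.0485, 0.08, 0, 0, -0.043, 0]],
])

```text
clock: 2.62
eef_pos: [525.8, 344.6, 253.7]
tool_rot: [0.013, 3.138, 0.002]
wrist_force: [-0.3, -0.1, 0.4]
opening: 1.001
grip_force: 0.0
```

Run:
```python
from h import *
print(read_state()["eef_pos"],move((526,347.5,168),down(180)))
b=get_image("top")[135:235,140:270,::-1];a=get_image("scene")[190:290,320:450,::-1]
cv2.imwrite("pics/c2.png",cv2.resize(np.hstack([a,b]),None,fx=3,fy=3,interpolation=cv2.INTER_CUBIC))
```

```text
[525.8220315  344.6269684  253.74395171] (array([0.0002, 0.0055, 0.1715]), array([ 0.0009,  0.002 , -0.0053]))
```

View pics/c2.png

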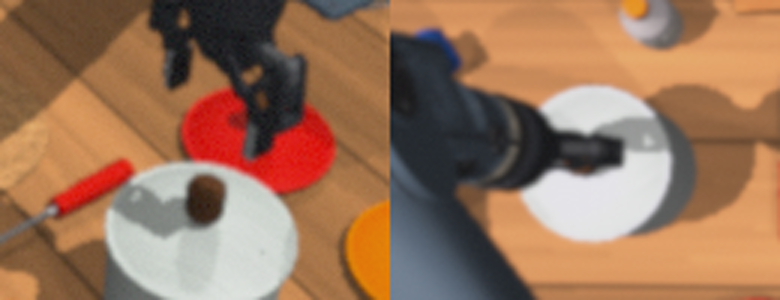

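The gripper hangs above the grey lid (top crop about (590,150), knob in the scene crop at (206,200)). Both views agree with the measured position, so I lower.

Request:
send_rows([
  [[0, 0.004, 0.08, 0, 0, -0.005, 0], [0, 0.004, 0.13, 0, 0, -0.005, 0], [0, 0.004, 0.165, 0, 0, -0.005, 0], [0, 0.004, 0.17, 0, 0, -0.005, 0], [0, 0.004, 0.17, 0, 0, -0.005, 0]],
])

```text
clock: 3.35
eef_pos: [525.9, 347.5, 167.4]
tool_rot: [-0.001, 3.14, 0.001]
wrist_force: [0.3, 0.4, 0.6]
opening: 0.998
grip_force: 0.0
```

Request:
send_rows([
  [[0, 0, 0, 0, 0, 0, 0.3], [0, 0, 0, 0, 0, 0, 0.6], [0, 0, 0, 0, 0, 0, 1], [0, 0, 0, 0, 0, 0, 1], [0, 0, 0, 0, 0, 0, 1]],
])

```text
clock: 3.98
eef_pos: [525.9, 347.7, 167.0]
tool_rot: [-0.002, 3.14, 0.001]
wrist_force: [0.5, -0.2, 2.7]
opening: 0.356
grip_force: 59.9
```

Request:
send_rows([
  [[0, 0, -0.02, 0, 0, 0, 1], [0, 0, -0.06, 0, 0, 0, 1], [0, 0, -0.14, 0, 0, 0, 1], [0, 0, -0.16, 0, 0, 0, 1], [0, 0, -0.16, 0, 0, 0, 1]],
])

```text
clock: 4.6
eef_pos: [525.8, 347.6, 246.3]
tool_rot: [-0.002, 3.141, 0.001]
wrist_force: [0.6, 0.6, -2.9]
opening: 0.354
grip_force: 59.6
```

Request:
send_rows([
  [[-0.01, -0.08, 0, 0, 0, 0, 1], [-0.02, -0.19, 0, 0, 0, 0, 1], [-0.03, -0.3, 0, 0, 0, 0, 1], [-0.04, -0.4, 0, 0, 0, 0, 1], [-0.05, -0.5, 0, 0, 0, 0, 1]],
])

```text
clock: 5.22
eef_pos: [549.6, 95.7, 243.4]
tool_rot: [0.002, -3.138, 0.0]
wrist_force: [0.1, -0.3, -3.6]
opening: 0.357
grip_force: 59.9
```

Request:
send_rows([
  [[-0.01, -0.1, 0, 0, 0, 0, 1], [-0.01, -0.16, 0.03, 0, 0, 0, 1], [-0.01, -0.184, 0.1, 0, 0, 0, 1], [-0.01, -0.184, 0.18, 0, 0, 0, 1], [-0.01, -0.184, 0.24, 0, 0, 0, 1]],
])

```text
clock: 5.85
eef_pos: [553.2, 5.3, 121.3]
tool_rot: [0.0, -3.135, -0.001]
wrist_force: [0.3, 0.5, -3.0]
opening: 0.357
grip_force: 60.1
```

Run:
```python
from h import *
s=read_state();print(s["clock"],s["eef_pos"],s["opening"],s["grip_force"],s["wrist_force"],move((555.5,6,41),down(180)))
b=get_image("top")[135:235,140:400,::-1];a=get_image("scene")[180:300,240:500,::-1]
cv2.imwrite("pics/c3.png",cv2.resize(np.vstack([a,b]),None,fx=2.7,fy=2.7,interpolation=cv2.INTER_CUBIC))
```

```text
5.85 [553.19094732   5.29594923 121.31124807] 0.3573276772926801 60.05509972572327 [ 0.34791344  0.51498042 -3.00149173] (array([-0.0056,  0.0013,  0.1606]), array([ 0.0005, -0.004 ,  0.0002]))
```

View pics/c3.png

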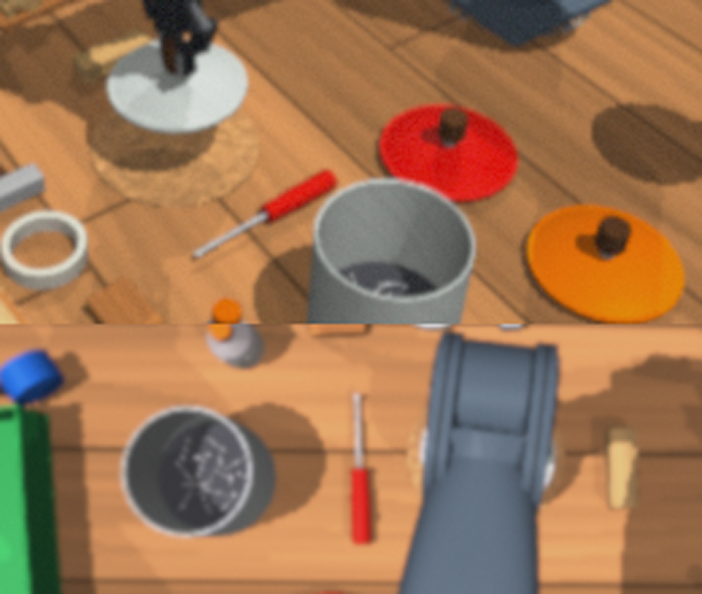

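The lid is held level over the mat, and the tub is open with its rim centre at top-crop (189,470). I lower the lid gently.

Request:
send_rows([
  [[-0.005, 0.001, 0.06, 0, 0.004, 0, 1], [-0.005, 0.001, 0.11, 0, 0.004, 0, 1], [-0.005, 0.001, 0.14, 0, 0.004, 0, 1], [-0.005, 0.001, 0.148, 0, 0.004, 0, 1], [-0.005, 0.001, 0.154, 0, 0.004, 0, 1]],
])

```text
clock: 6.58
eef_pos: [559.1, 5.9, 50.0]
tool_rot: [0.002, -3.137, 0.0]
wrist_force: [0.3, 0.7, -3.1]
opening: 0.353
grip_force: 59.9
```

Request:
send_rows([
  [[0, 0, 0.003, 0, 0, 0, 1], [0, 0, 0.006, 0, 0, 0, 1], [0, 0, 0.008, 0, 0, 0, 1], [0, 0, 0.01, 0, 0, 0, 1], [0, 0, 0.01, 0, 0, 0, 1]],
])

```text
clock: 7.2
eef_pos: [558.2, 6.0, 44.1]
tool_rot: [0.002, -3.135, -0.0]
wrist_force: [0.5, -0.0, -2.4]
opening: 0.358
grip_force: 59.9
```

Request:
send_rows([
  [[0.004, 0, 0.003, 0, 0, 0, 1], [0.004, 0, 0.006, 0, 0, 0, 1], [0.004, 0, 0.009, 0, 0, 0, 1], [0.004, 0, 0.01, 0, 0, 0, 1], [0.004, 0, 0.01, 0, 0, 0, 1]],
])

```text
clock: 7.82
eef_pos: [556.3, 6.0, 39.3]
tool_rot: [0.002, -3.136, -0.0]
wrist_force: [-1.0, 0.9, -2.0]
opening: 0.358
grip_force: 60.0
```

Request:
send_rows([
  [[0, 0, 0.002, 0, 0, 0, 1], [0, 0, 0.004, 0, 0, 0, 1], [0, 0, 0.005, 0, 0, 0, 1], [0, 0, 0.005, 0, 0, 0, 1]],
])

```text
clock: 8.32
eef_pos: [556.4, 5.9, 39.0]
tool_rot: [0.002, -3.136, 0.0]
wrist_force: [-6.0, -0.2, 9.0]
opening: 0.354
grip_force: 61.2
```

Contact: the force is up by 12 N. I release and rise.

Request:
send_rows([
  [[0, 0, 0, 0, 0, 0, 0.5], [0, 0, 0, 0, 0, 0, 0.3], [0, 0, 0, 0, 0, 0, 0], [0, 0, 0, 0, 0, 0, 0], [0, 0, 0, 0, 0, 0, 0]],
])

```text
clock: 8.95
eef_pos: [556.2, 5.9, 36.5]
tool_rot: [0.002, -3.135, -0.0]
wrist_force: [-0.0, -0.1, -0.2]
opening: 1.004
grip_force: 0.0
```

Request:
send_rows([
  [[0, 0, -0.05, 0, 0, 0, 0], [0, 0, -0.15, 0, 0, 0, 0], [0, 0, -0.27, 0, 0, 0, 0], [0, 0, -0.39, 0, 0, 0, 0], [0, 0, -0.5, 0, 0, 0, 0]],
])

```text
clock: 9.57
eef_pos: [557.9, 5.9, 289.1]
tool_rot: [0.002, -3.137, 0.0]
wrist_force: [1.8, -0.1, 0.3]
opening: 0.997
grip_force: 0.0
```

Request:
send_rows([
  [[0.1, 0, 0, 0, 0, 0, 0], [0.2, 0, 0, 0, 0, 0, 0], [0.3, 0, 0, 0, 0, 0, 0], [0.4, 0, 0, 0, 0, 0, 0], [0.4, 0, 0, 0, 0, 0, 0]],
])

```text
clock: 10.2
eef_pos: [355.4, 6.0, 288.7]
tool_rot: [0.001, -3.137, 0.001]
wrist_force: [-0.2, -0.6, -0.3]
opening: 1.001
grip_force: 0.0
```

Run:
```python
from h import *
s=read_state();print(s["clock"],s["eef_pos"],s["opening"])
a=get_image("scene");b=get_image("top")
np.save("a.npy",a);np.save("b.npy",b)
def c(im,x,y,w,h,s): return cv2.resize(im[y:y+h,x:x+w,::-1],None,fx=s,fy=s,interpolation=cv2.INTER_CUBIC)
top=np.hstack([c(a,230,105,50,38,8),c(b,405,150,50,38,8)])
bot=np.hstack([c(a,260,190,160,110,2.5),c(b,160,140,200,110,2)[:,:400][:220]] if 0 else [c(a,260,190,160,110,2.5),c(b,170,140,160,110,2.5)])
cv2.imwrite("pics/c4.png",np.vstack([top,bot])[:600,:800])
```

```text
10.2 [355.43494477   5.98964479 288.68822378] 1.00077739101826
```

View pics/c4.png

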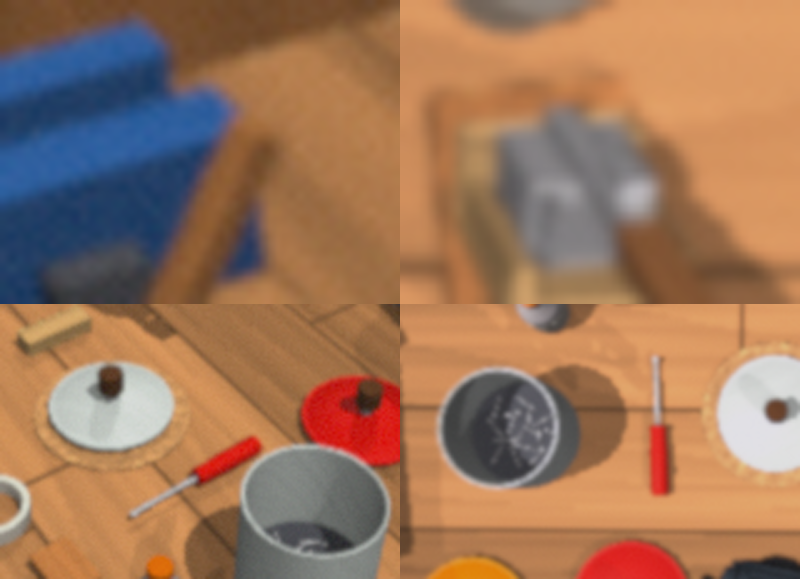

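The lid sits centred on the mat (scene crop (112,405)) with its knob up, and the tub rim is clear (top crop (498,427)). Next I fit the rim circle and the handle box to the pixels.

```bash
cat > fit.py <<'E'
from h import *
from scipy.optimize import minimize
from scipy.ndimage import map_coordinates as mc
I={"scene":np.load("a.npy").astype(float),"top":np.load("b.npy").astype(float)}
t=np.linspace(0,2*np.pi,180)
def rim(p,ns):
    s=0
    for n in ns:
        for r,w in((72,1),(65,-.5),(79,-.5)):
            uv=proj(n,np.c_[p[0]+r*np.cos(t),p[1]+r*np.sin(t),0*t+140]); s-=w*mc(I[n].mean(2),[uv[:,1],uv[:,0]],order=1).mean()
    return s
for ns in(["top"],["scene"],["top","scene"]):
    o=minimize(rim,[526,347],args=(ns,),method="Nelder-Mead",options=dict(initial_simplex=[[526,347],[532,347],[526,353]]));print("rim",ns,o.x,o.fun)
def S(yaw,tilt=35): # scoop axes columns
    y,c,s=np.radians(yaw),np.cos(np.radians(tilt)),np.sin(np.radians(tilt))
    return R.from_rotvec([0,0,y]).as_matrix()@np.array([[c,0,-s],[0,1,0],[s,0,c]])
def hull(n,P,yaw,g=0):
    q=np.array([[a*(10+g),b*(10+g),c*(56+g)] for a in(-1,1) for b in(-1,1) for c in(-1,1)])@S(yaw).T+P
    return cv2.convexHull(proj(n,q).astype(np.float32))[:,0]
def mask(n,h):
    k=4;m=np.zeros((400*k,640*k),np.uint8);cv2.fillConvexPoly(m,np.round((h+.5)*k*16-8).astype(int),255,shift=4)
    return cv2.resize(m,(640,400),interpolation=cv2.INTER_AREA)/255.
# handle colour in each view, from its middle
C={"scene":(256,135),"top":(439.5,188)}
L={}
for n,(u,v) in C.items():
    px=I[n][int(v)-1:int(v)+2,int(u)-1:int(u)+2].reshape(-1,3);mu=px.mean(0);print(n,mu.round())
    d=np.abs(cv2.GaussianBlur(I[n],(0,0),.6)-mu).sum(2);L[n]=np.where(1,np.tanh((60-d)/25),0)
def cost(p,ns=("scene","top")):
    return -sum((L[n]*(mask(n,hull(n,p[:3],p[3]))*2-mask(n,hull(n,p[:3],p[3],7)))).sum() for n in ns)
if __name__=="__main__":
    best=None
    for y0 in(-10,0,10,20):
        x0=np.array([532,-348,176,y0]);o=minimize(cost,x0,method="Nelder-Mead",options=dict(initial_simplex=np.vstack([x0]+[x0+d for d in np.diag([8,8,8,8.])]),maxiter=300));print(o.x.round(1),o.fun)
        if best is None or o.fun<best.fun:best=o
    p=best.x;A=S(p[3]);print("hook",p[:3]+A@[10,0,-64],"cup",p[:3]+A@[-24,0,-134])
    out=[]
    for n,(u,v) in C.items():
        im=I[n][:,:,::-1].astype(np.uint8);u,v=int(u),int(v);k=8
        w=cv2.resize(im[v-35:v+35,u-25:u+25],None,fx=k,fy=k,interpolation=cv2.INTER_CUBIC)
        pts=lambda h:np.round((h-[u-25,v-35]+.5)*k).astype(np.int32)
        cv2.polylines(w,[pts(hull(n,p[:3],p[3]))],True,(0,255,0),1)
        for q in([10,0,-64],[-24,0,-134],[-24+20,25,-109],[-24-20,25,-109],[-24+20,-25,-109],[-44,-25,-109]): cv2.circle(w,tuple(int(i) for i in pts(proj(n,p[:3]+A@q))[0]),3,(0,0,255),-1)
        out.append(w)
    cv2.imwrite("pics/fit.png",np.hstack(out))
E
python3 fit.py
```

```text
rim ['top'] [526.47926441 345.74725354] -51.5589261661016
rim ['scene'] [526.07749185 345.19245334] -48.463188302524486
rim ['top', 'scene'] [526.32203256 345.49806991] -99.6468482234702
scene [127.  83.  48.]
top [128.  83.  50.]
[ 533.3 -349.3  175.9   -0.9] -623.2926719995803
[ 5.329e+02 -3.478e+02  1.774e+02 -1.000e-01] -620.0361300714046
[ 533.7 -348.9  176.1   -2.5] -620.1536004731943Traceback (most recent call last):
  File "fit.py", line 34, in <module>
    x0=np.array([532,-348,176,y0]);o=minimize(cost,x0,method="Nelder-Mead",options=dict(initial_simplex=np.vstack([x0]+[x0+d for d in np.diag([8,8,8,8.])]),maxiter=300));print(o.x.round(1),o.fun)
                                     ~~~~~~~~^^^^^^^^^^^^^^^^^^^^^^^^^^^^^^^^^^^^^^^^^^^^^^^^^^^^^^^^^^^^^^^^^^^^^^^^^^^^^^^^^^^^^^^^^^^^^^^^^^^^^^^^^^^^^^^^^^^^^^^^^^^^
    res = _minimize_neldermead(fun, x0, args, callback, bounds=bounds,
                               **options)
    fxcc = func(xcc)
    fx = function(np.copy(x), *(wrapper_args + args))
  File "fit.py", line 30, in cost
    return -sum((L[n]*(mask(n,hull(n,p[:3],p[3]))*2-mask(n,hull(n,p[:3],p[3],7)))).sum() for n in ns)
            ~~~^^^^^^^^^^^^^^^^^^^^^^^^^^^^^^^^^^^^^^^^^^^^^^^^^^^^^^^^^^^^^^^^^^^^^^^^^^^^^^^^^^^^^^
  File "fit.py", line 30, in <genexpr>
    return -sum((L[n]*(mask(n,hull(n,p[:3],p[3]))*2-mask(n,hull(n,p[:3],p[3],7)))).sum() for n in ns)
                              ~~~~^^^^^^^^^^^^^^
  File "fit.py", line 19, in hull
    return cv2.convexHull(proj(n,q).astype(np.float32))[:,0]
                          ~~~~^^^^^
  File "h.py", line 15, in proj
    m,k,d=K(n); r=rot(m).T;
          ~^^^
  File "h.py", line 5, in K
    m=camera_model(n); f=200/np.tan(np.radians(m["fov_y"])/2)
ValueError: time passes only in moves, steps and waits
```

```bash
sed -i 's/^def K(n):/import functools\n@functools.cache\ndef K(n):/' h.py; sed -i 's/(-10,0,10,20)/(-8,8)/' fit.py; python3 fit.py
```

```text
rim ['top'] [526.47926441 345.74725354] -51.5589261661016
rim ['scene'] [526.07749185 345.19245334] -48.463188302524486
rim ['top', 'scene'] [526.32203256 345.49806991] -99.6468482234702
scene [127.  83.  48.]
top [128.  83.  50.]
[ 533.3 -349.2  175.6   -1.8] -621.0714586017593
[ 5.338e+02 -3.475e+02  1.774e+02  2.000e-01] -620.1988248400826
hook [ 578.15387959 -350.55358338  128.86427215] cup [ 590.44712461 -350.93565796   52.02203021]
```

View pics/fit.png

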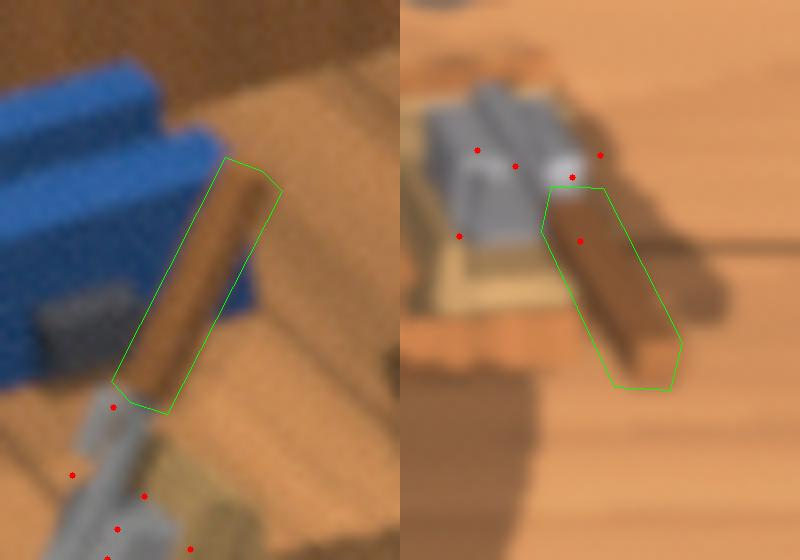

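The fitted rim centre is (526.3,345.5), with both views agreeing to 0.6 mm. The handle's centre is (533.5,-348.5,176.5), yaw about 0 and lean 35°. The box overlay covers the handle in both crops, with the hook just below its lower end.

Run:
```python
from h import *
s=read_state();print(s["clock"],s["eef_pos"]);print(move((415,-175,290),down(180,15)))
p=np.array([415,-175,290.]);Q=np.array((472.6,-348.5,263));print(down(180,15).T@(Q-p)/500)
```

```text
10.3 [358.13307398   5.66829002 288.2757224 ]
(array([-0.1134, -0.3614, -0.0038]), array([-1.000e-04, -1.692e-01,  6.000e-04]))
[-0.09729843 -0.347       0.08197595]
```

Request:
send_rows([
  [[-0.113, -0.361, -0.004, 0, -0.169, 0, 0], [-0.113, -0.361, -0.004, 0, -0.169, 0, 0], [-0.113, -0.361, -0.004, 0, -0.169, 0, 0], [-0.113, -0.361, -0.004, 0, -0.169, 0, 0]],
])

```text
clock: 10.8
eef_pos: [415.3, -178.8, 287.5]
tool_rot: [0.007, 2.885, 0.001]
wrist_force: [-0.3, 0.4, 1.0]
opening: 1.001
grip_force: 0.0
```

Request:
send_rows([
  [[-0.097, -0.347, 0.082, 0, -0.222, 0, 0], [-0.097, -0.347, 0.082, 0, -0.222, 0, 0], [-0.097, -0.347, 0.082, 0, -0.222, 0, 0], [-0.097, -0.347, 0.082, 0, -0.222, 0, 0], [-0.097, -0.347, 0.082, 0, -0.222, 0, 0]],
])

```text
clock: 11.42
eef_pos: [472.7, -347.7, 261.9]
tool_rot: [-0.002, 2.534, 0.003]
wrist_force: [0.1, 0.7, 0.7]
opening: 0.998
grip_force: 0.0
```

Run:
```python
from h import *
s=read_state();print(s["clock"],s["eef_pos"],s["joint_pos"]);print(move((530,-348.5,181.4),down(180,35)))
a=get_image("scene")[70:170,200:330,::-1];b=get_image("top")[140:240,370:500,::-1]
cv2.imwrite("pics/c5.png",cv2.resize(np.hstack([a,b]),None,fx=3,fy=3,interpolation=cv2.INTER_CUBIC))
```

```text
11.425 [ 472.71023381 -347.73942193  261.94141366] [-1.01969116 -0.23969644 -0.23198196  1.23214571  0.50932779 -0.92996863]
(array([-0.0022, -0.0021,  0.1977]), array([ 0.0018, -0.0023,  0.0003]))
```

View pics/c5.png

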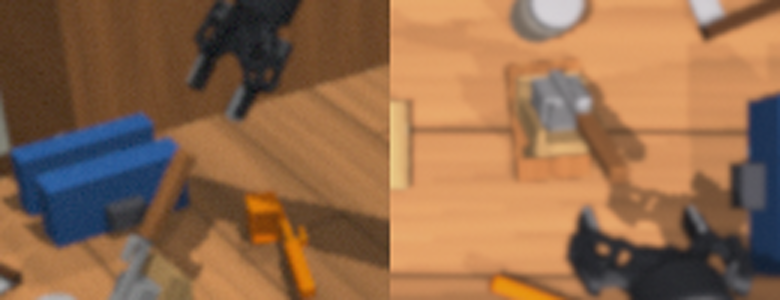

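The open fingers (top crop (588,218) and (695,222)) straddle the extended line of the handle, so I move in along it.

Request:
send_rows([
  [[-0.002, -0.002, 0.06, 0, 0, 0, 0], [-0.002, -0.002, 0.12, 0, 0, 0, 0], [-0.002, -0.002, 0.17, 0, 0, 0, 0], [-0.002, -0.002, 0.197, 0, 0, 0, 0], [-0.002, -0.002, 0.197, 0, 0, 0, 0]],
])

```text
clock: 12.15
eef_pos: [529.5, -347.9, 182.4]
tool_rot: [-0.003, 2.534, 0.001]
wrist_force: [0.3, 1.1, -0.2]
opening: 1.001
grip_force: 0.0
```

Run:
```python
from h import *
s=read_state();print(s["clock"],s["eef_pos"],s["wrist_force"])
a=get_image("scene")[90:170,210:310,::-1];b=get_image("top")[140:220,390:490,::-1]
cv2.imwrite("pics/c6.png",cv2.resize(np.hstack([a,b]),None,fx=4,fy=4,interpolation=cv2.INTER_CUBIC))
```

```text
12.15 [ 529.48642893 -347.94503478  182.36172621] [ 0.33392859  1.07926508 -0.2456141 ]
```

View pics/c6.png

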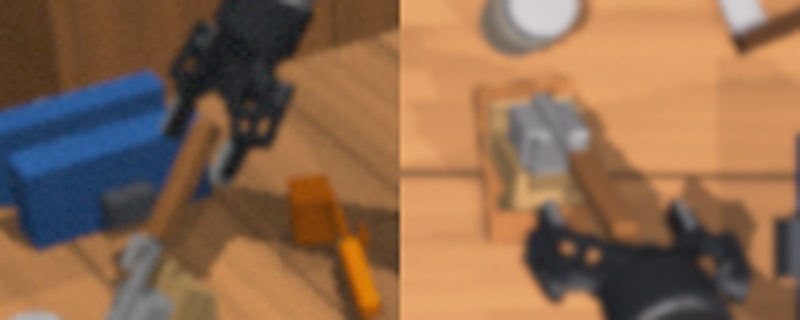

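The fingers straddle the handle's upper end (scene crop (200,150), top crop (615,215)). I go 8 mm deeper and close.

Request:
send_rows([
  [[0, -0.001, 0.008, 0, 0, 0, 0], [0, -0.001, 0.016, 0, 0, 0, 0.4], [0, -0.001, 0.016, 0, 0, 0, 0.6], [0, -0.001, 0.016, 0, 0, 0, 1], [0, -0.001, 0.016, 0, 0, 0, 1]],
], squeeze=80)

```text
clock: 12.88
eef_pos: [534.8, -348.4, 177.4]
tool_rot: [-0.004, 2.53, 0.004]
wrist_force: [-1.3, 3.1, 4.0]
opening: 0.222
grip_force: 77.3
```

Request:
send_rows([
  [[0, 0, 0, 0, 0, 0, 1], [0, 0, 0, 0, 0, 0, 1]],
])

```text
clock: 13.12
eef_pos: [534.6, -348.8, 177.3]
tool_rot: [-0.003, 2.531, 0.003]
wrist_force: [-2.1, 3.6, 6.1]
opening: 0.222
grip_force: 77.9
```

Run:
```python
from h import *
s=read_state();print(s["clock"],s["eef_pos"],s["opening"],s["grip_force"]);p=s["eef_pos"]
print(move(p+np.array([0,0,120.]),down(180,35)),move(p+np.array([0,0,30.]),down(180,35)))
```

```text
13.125 [ 534.58969801 -348.75182471  177.3370966 ] 0.2222722526100136 77.9469895362854
(array([-0.1377,  0.0003, -0.1966]), array([0.0016, 0.0001, 0.0009])) (array([-0.0344,  0.0001, -0.0491]), array([0.0016, 0.0001, 0.0009]))
```

Request:
send_rows([
  [[-0.0344, 0, -0.049, 0, 0, 0, 1], [-0.07, 0, -0.1, 0, 0, 0, 1], [-0.105, 0, -0.15, 0, 0, 0, 1], [-0.1377, 0, -0.1966, 0, 0, 0, 1], [-0.1377, 0, -0.1966, 0, 0, 0, 1]],
])

```text
clock: 13.75
eef_pos: [534.8, -350.9, 298.5]
tool_rot: [-0.003, 2.531, -0.006]
wrist_force: [-0.3, 0.7, -1.7]
opening: 0.224
grip_force: 78.2
```

Run:
```python
from h import *
s=read_state();p=s["eef_pos"];print(s["clock"],p,s["opening"],s["grip_force"])
R0=R.from_rotvec(s["tool_rot"]).as_matrix()
# waypoints -> TCP, tilt to 0
for P,t in(((480,-200,370),17),((470,30,370),0),((560,240,370),0)):
    Rt=down(180,t);print(np.round(R0.T@(np.array(P)-p)/500,3),np.round(R.from_matrix(R0.T@Rt).as_rotvec()/(np.pi/2),3));R0=Rt;p=np.array(P)
```

```text
13.75 [ 534.77326664 -350.94106139  298.54371183] 0.22388406257727284 78.1533408164978
[ 0.007  0.301 -0.181] [-0.003  0.2    0.002]
[ 0.019  0.46  -0.006] [0.    0.189 0.   ]
[-0.18  0.42  0.  ] [0. 0. 0.]
```

Request:
send_rows([
  [[0.003, 0.1, -0.06, 0, 0.07, 0, 1], [0.005, 0.2, -0.12, 0, 0.14, 0, 1], [0.007, 0.301, -0.181, 0, 0.2, 0, 1], [0.007, 0.301, -0.181, 0, 0.2, 0, 1]],
])

```text
clock: 14.25
eef_pos: [480.3, -196.6, 370.1]
tool_rot: [-0.009, 2.845, -0.001]
wrist_force: [0.0, -1.4, -1.9]
opening: 0.219
grip_force: 79.3
```

Request:
send_rows([
  [[0.005, 0.1, 0, 0, 0.05, 0, 1], [0.01, 0.2, 0, 0, 0.1, 0, 1], [0.015, 0.3, 0, 0, 0.15, 0, 1], [0.019, 0.4, 0, 0, 0.189, 0, 1], [0.019, 0.46, 0, 0, 0.189, 0, 1]],
])

```text
clock: 14.88
eef_pos: [470.8, 32.2, 361.3]
tool_rot: [0.003, -3.133, -0.001]
wrist_force: [1.1, 0.8, -0.3]
opening: 0.221
grip_force: 79.5
```

Request:
send_rows([
  [[-0.05, 0.1, 0, 0, 0, 0, 1], [-0.1, 0.2, 0, 0, 0, 0, 1], [-0.15, 0.3, 0, 0, 0, 0, 1], [-0.18, 0.4, 0, 0, 0, 0, 1], [-0.18, 0.42, 0, 0, 0, 0, 1]],
])

```text
clock: 15.5
eef_pos: [561.1, 243.2, 359.0]
tool_rot: [0.006, -3.132, 0.002]
wrist_force: [0.1, 0.0, -2.1]
opening: 0.226
grip_force: 79.7
```

Run:
```python
from h import *
s=read_state();p=s["eef_pos"];print(s["clock"],p,s["tool_rot"],s["opening"],s["grip_force"],s["joint_pos"])
a=get_image("scene");b=get_image("top");np.save("a.npy",a);np.save("b.npy",b)
u=proj("scene",p)[0].astype(int);v=proj("top",p)[0].astype(int);print(u,v)
A=a[u[1]-30:u[1]+70,u[0]-50:u[0]+50,::-1];B=b[v[1]-50:v[1]+50,v[0]-50:v[0]+50,::-1]
cv2.imwrite("pics/c7.png",cv2.resize(A,None,fx=6,fy=6,interpolation=cv2.INTER_CUBIC));print(A.shape)
```

```text
15.5 [561.12542586 243.21490559 359.00677077] [ 5.58786145e-03 -3.13186968e+00  2.24404289e-03] 0.22586368406843305 79.70516681671143 [2.98624888e-01 4.01692794e-01 7.78648620e-01 1.95746353e+00
 1.47190920e-03 2.95049357e-01]
[354 180] [224 169]
(100, 100, 3)
```

View pics/c7.png

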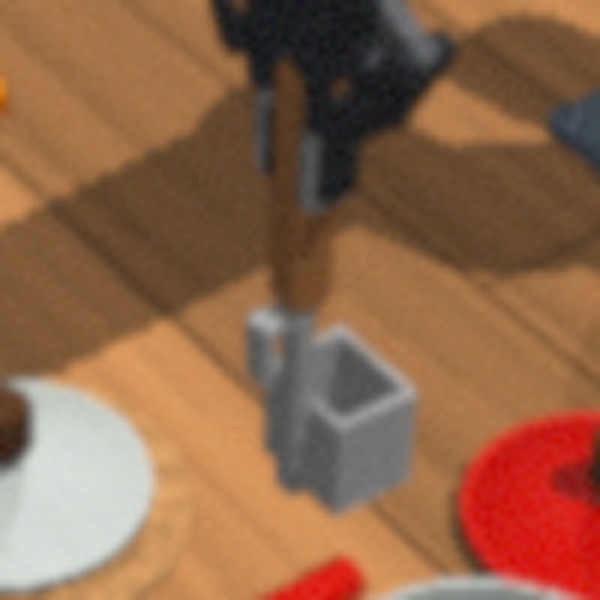

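The scoop hangs upright in the grip, with its hook on the +x side (crop (262,340)). The cup mouth corners are at (343,412), (413,387) and (338,326), and the cup's bottom is at (338,510). From these I fit how it sits in the hand. I have used my 10 pictures, so from here I measure by code only.

```bash
cat > pose.py <<'E'
from h import *
from scipy.optimize import least_squares
p=np.array([561.125,243.215,359.0]);Rt=R.from_rotvec([5.588e-3,-3.13187,2.244e-3]).as_matrix()
B=np.diag([-1.,1,-1])  # scoop axes in tool axes when aligned
W=Rt@B
m=np.array([-4,25,-109.]),np.array([-44,25,-109.]),np.array([-44,-25,-109.]),np.array([-4,25,-159.]),np.array([-44,25,-159.]),np.array([0,0,-56.])
c=np.array([(343,412),(413,387),(338,326),(338,510),(413,462),(302,308)],float);px=(c+.5)/6-.5+[304,150]
def pts(q,m): # q: dx,dz,pitch,dy,yaw : grip centre rel. to TCP, scoop frame
    return p+(R.from_matrix(W)*R.from_rotvec([0,q[2],q[4]])).apply(np.array(m))+W@np.array([q[0],q[3],q[1]])
f=lambda q:np.r_[(proj("scene",pts(q,m))-px).ravel(),q[3]/1.5,q[4]/.03,q[0]/6,q[2]/.1]
o=least_squares(f,np.zeros(5),x_scale=[1,1,.02,1,.02]);q=o.x
print("dx,dz,pitch,dy,yaw",q.round(3));print((proj("scene",pts(q,m))-px).round(1).tolist())
for n,v in dict(hook=(10,0,-64),cup=(-24,0,-134),grip=(0,0,0)).items():print(n,(pts(q,[v])[0]-p).round(1))
print("std",np.sqrt(np.diag(np.linalg.inv(o.jac.T@o.jac))).round(3))
E
python3 pose.py
```

```text
dx,dz,pitch,dy,yaw [ 1.688  1.578  0.038 -0.448  0.026]
[[-0.2, 2.1], [0.8, -0.6], [0.4, -1.1], [0.2, 0.3], [0.0, 1.4], [-0.8, -1.8]]
hook [  8.6  -0.3 -62.8]
cup [ -28.7   -1.4 -131.1]
grip [ 1.7 -0.4  1.6]
std [3.09  2.518 0.024 1.468 0.024]
```

Request:
send_rows([
  [[-0.02, 0.1, 0, 0, 0, 0, 1], [-0.04, 0.18, 0, 0, 0.003, 0, 1], [-0.05, 0.205, 0, 0, 0.006, 0, 1], [-0.05, 0.205, 0, 0, 0.006, 0, 1], [-0.05, 0.205, 0, 0, 0.006, 0, 1]],
])

```text
clock: 16.23
eef_pos: [585.1, 341.6, 365.2]
tool_rot: [-0.001, -3.13, 0.001]
wrist_force: [-0.0, 0.2, -0.6]
opening: 0.224
grip_force: 79.7
```

Run:
```python
from h import *
s=read_state();print(s["clock"],s["eef_pos"],s["tool_rot"]);print(move((585,345.5,240),down(180)))
```

```text
16.225 [585.124336   341.60725505 365.23680015] [-1.31792324e-03 -3.12955218e+00  8.66635423e-04]
(array([-0.0028,  0.0079,  0.2505]), array([-0.0004, -0.0077, -0.0005]))
```

Request:
send_rows([
  [[-0.002, 0.008, 0.05, 0, -0.008, 0, 1], [-0.002, 0.008, 0.11, 0, -0.008, 0, 1], [-0.002, 0.008, 0.17, 0, -0.008, 0, 1], [-0.002, 0.008, 0.22, 0, -0.008, 0, 1], [-0.002, 0.008, 0.24, 0, -0.008, 0, 1]],
])

```text
clock: 16.85
eef_pos: [582.9, 345.4, 243.8]
tool_rot: [-0.001, -3.14, 0.002]
wrist_force: [0.6, -0.1, -1.3]
opening: 0.225
grip_force: 79.6
```

Request:
send_rows([
  [[0, 0, 0, 0, 0, 0, 1], [0, 0, 0, 0, 0, 0, 1]],
])

```text
clock: 17.1
eef_pos: [584.8, 347.3, 246.7]
tool_rot: [-0.001, 3.139, 0.002]
wrist_force: [0.3, -0.4, -1.2]
opening: 0.226
grip_force: 79.7
```

Run:
```python
from h import *
s=read_state();print(s["clock"],s["eef_pos"],s["tool_rot"],s["wrist_force"]);print(move((589.7,345.5,235),down(180)))
a=get_image("scene").astype(float);np.save("a.npy",a)
# rim check + hook edge profile: sample scene along world x at hook height through hook (model hook z = TCP-63)
from scipy.ndimage import map_coordinates as mc
h=s["eef_pos"]-[0,0,63]
for dz in(-15,):  # through the tip, y front face +6
    x=np.arange(-10,40,2.);uv=proj("scene",np.c_[h[0]+x,0*x+h[1]+6,0*x+h[2]+dz])
    g=np.array([mc(a[:,:,c],[uv[:,1],uv[:,0]],order=1) for c in range(3)]).T
    print(np.c_[x,g].astype(int).tolist())
```

```text
17.1 [584.7587888  347.28987763 246.72033927] [-9.29408523e-04  3.13882078e+00  1.89991016e-03] [ 0.33552036 -0.42743222 -1.18307941]
(array([-0.0098, -0.0036,  0.0235]), array([0.0008, 0.0018, 0.0004]))
[[-10, 117, 117, 117], [-8, 117, 118, 117], [-6, 116, 116, 116], [-4, 116, 115, 116], [-2, 116, 115, 116], [0, 114, 114, 114], [2, 106, 106, 106], [4, 100, 99, 100], [6, 93, 93, 93], [8, 91, 92, 91], [10, 92, 93, 92], [12, 94, 95, 95], [14, 100, 100, 99], [16, 105, 104, 103], [18, 108, 108, 107], [20, 102, 101, 100], [22, 100, 101, 99], [24, 109, 110, 109], [26, 133, 136, 132], [28, 149, 153, 148], [30, 148, 154, 149], [32, 123, 127, 124], [34, 102, 105, 102], [36, 92, 94, 93], [38, 87, 90, 86]]
```

The brightness profile puts the slot 9 mm ahead of the TCP, which agrees with the model. I shift over the rim, then lower slowly.

Request:
send_rows([
  [[-0.009, -0.0036, 0.005, 0, 0, 0, 1], [-0.009, -0.0036, 0.01, 0, 0, 0, 1], [-0.009, -0.0036, 0.015, 0, 0, 0, 1], [-0.009, -0.0036, 0.015, 0, 0, 0, 1], [-0.009, -0.0036, 0.015, 0, 0, 0, 1]],
])

```text
clock: 17.77
eef_pos: [588.6, 345.7, 237.1]
tool_rot: [0.002, -3.141, 0.0]
wrist_force: [-0.5, -0.6, -1.4]
opening: 0.227
grip_force: 79.7
```

Run:
```python
from h import *
s=read_state();print(s["clock"],s["eef_pos"],s["tool_rot"],s["wrist_force"]);print(move((589.3,345.5,210),down(180)))
```

```text
17.775 [588.61446904 345.7110909  237.09766982] [ 1.87515781e-03 -3.14139169e+00  1.83072553e-04] [-0.53967636 -0.63055937 -1.36255653]
(array([-0.0014, -0.0004,  0.0542]), array([-0.0001, -0.0001,  0.0008]))
```

Request:
send_rows([
  [[-0.001, 0, 0.006, 0, 0, 0, 1], [-0.001, 0, 0.012, 0, 0, 0, 1], [-0.001, 0, 0.018, 0, 0, 0, 1], [-0.001, 0, 0.024, 0, 0, 0, 1], [-0.001, 0, 0.03, 0, 0, 0, 1]],
])

```text
clock: 18.4
eef_pos: [589.2, 345.7, 221.9]
tool_rot: [0.002, -3.141, 0.0]
wrist_force: [-1.1, -1.0, -1.3]
opening: 0.224
grip_force: 79.7
```

Request:
send_rows([
  [[0, 0, 0.006, 0, 0, 0, 1], [0, 0, 0.012, 0, 0, 0, 1], [0, 0, 0.018, 0, 0, 0, 1], [0, 0, 0.024, 0, 0, 0, 1], [0, 0, 0.026, 0, 0, 0, 1]],
])

```text
clock: 19.02
eef_pos: [589.1, 345.6, 208.9]
tool_rot: [0.002, -3.141, 0.0]
wrist_force: [-0.1, 0.2, -1.2]
opening: 0.228
grip_force: 79.7
```

Request:
send_rows([
  [[0, 0, 0.003, 0, 0, 0, 1], [0, 0, 0.006, 0, 0, 0, 1], [0, 0, 0.009, 0, 0, 0, 1], [0, 0, 0.01, 0, 0, 0, 1]],
])

```text
clock: 19.52
eef_pos: [589.2, 345.7, 204.4]
tool_rot: [-0.002, 3.141, 0.0]
wrist_force: [-0.3, -0.3, 0.1]
opening: 0.222
grip_force: 79.8
```

Request:
send_rows([
  [[0, 0, 0.002, 0, 0, 0, 1], [0, 0, 0.004, 0, 0, 0, 1], [0, 0, 0.006, 0, 0, 0, 1], [0, 0, 0.006, 0, 0, 0, 1]],
])

```text
clock: 20.02
eef_pos: [589.2, 345.7, 204.2]
tool_rot: [-0.002, 3.139, 0.002]
wrist_force: [-2.1, -2.4, 6.7]
opening: 0.227
grip_force: 81.1
```

It bears: z stops at 204 and the force is up by 8 N, as predicted (203). I release and rise.

Request:
send_rows([
  [[0, 0, 0, 0, 0, 0, 0.7], [0, 0, 0, 0, 0, 0, 0.5], [0, 0, 0, 0, 0, 0, 0.3], [0, 0, 0, 0, 0, 0, 0], [0, 0, 0, 0, 0, 0, 0]],
])

```text
clock: 20.65
eef_pos: [589.2, 345.6, 200.9]
tool_rot: [0.002, -3.141, 0.0]
wrist_force: [-0.1, -0.3, -0.4]
opening: 0.997
grip_force: 0.0
```

Request:
send_rows([
  [[0, 0, -0.04, 0, 0, 0, 0], [0, 0, -0.1, 0, 0, 0, 0], [0, 0, -0.18, 0, 0, 0, 0], [0, 0, -0.28, 0, 0, 0, 0], [0, 0, -0.36, 0, 0, 0, 0]],
])

```text
clock: 21.28
eef_pos: [587.4, 344.5, 376.3]
tool_rot: [-0.002, 3.134, 0.006]
wrist_force: [2.5, 1.0, 1.7]
opening: 0.997
grip_force: 0.0
```

Request:
send_rows([
  [[0.1, -0.05, 0, 0, 0, 0, 0], [0.2, -0.15, 0, 0, 0, 0, 0], [0.3, -0.25, 0, 0, 0, 0, 0], [0.38, -0.35, 0, 0, 0, 0, 0], [0.38, -0.4, 0, 0, 0, 0, 0]],
])

```text
clock: 21.9
eef_pos: [405.3, 159.0, 372.8]
tool_rot: [-0.005, 3.137, 0.003]
wrist_force: [0.5, -0.8, 0.7]
opening: 1.001
grip_force: 0.0
```

```bash
cat > chk.py <<'E'
from h import *
I={n:get_image(n).astype(float) for n in("scene","top")}
np.save("a.npy",I["scene"]);np.save("b.npy",I["top"])
s=read_state();print(s["clock"],s["eef_pos"],s["wrist_force"])
# brown handle mask near the rim: centroid in both views, triangulated
for n,c in(("scene",(590,346,205)),("top",(590,346,205))):
    u,v=proj(n,c)[0].astype(int);w=I[n][v-30:v+31,u-30:u+31]
    m=(np.abs(w-[127,83,49]).sum(2)<45).astype(np.uint8)
    k,l,st,ce=cv2.connectedComponentsWithStats(m);o=np.argsort(-st[1:,4])[:3]+1
    print(n,(u,v),[(st[i].tolist(),(ce[i]+[u-30,v-30]).round(1).tolist()) for i in o])
for n in I:
    q=proj(n,[(589,346,204),(589,346,260),(589,346,148)]).round(1).tolist();print(n,"expect centre,top,bottom",q)
E
python3 chk.py; python3 - <<'E'
E
sed -n '/^t=/,/^for ns/p' fit.py | head -3 >/dev/null; python3 fit.py 2>/dev/null | head -3
```

```text
22.0 [403.21848192 156.41927547 373.28775322] [1.08794695 0.11798133 0.3549917 ]
scene (np.int64(367), np.int64(260)) [([0, 41, 19, 20, 264], [346.0, 281.4]), ([27, 13, 12, 36, 190], [370.1, 259.8]), ([1, 25, 17, 9, 20], [345.0, 259.7])]
top (np.int64(202), np.int64(165)) [([54, 34, 7, 5, 19], [229.4, 170.6]), ([26, 28, 8, 7, 14], [200.8, 165.5])]
scene expect centre,top,bottom [[367.8, 260.2], [369.5, 243.2], [366.1, 276.1]]
top expect centre,top,bottom [[202.5, 166.0], [196.2, 163.4], [208.1, 168.4]]
rim ['top'] [526.96099587 345.67115893] -44.47158152772566
rim ['scene'] [526.18322077 345.09364399] -46.72330203116725
rim ['top', 'scene'] [526.51258131 345.40376957] -90.54193749464551
```

Run:
```python
from h import *
a=np.load("a.npy");b=np.load("b.npy")
for n,I,(x0,x1,y0,y1) in(("scene",a,(358,382,240,282)),("top",b,(185,215,155,175))):
    w=I[y0:y1,x0:x1];m=((w[:,:,0]-w[:,:,2]>35)&(w.sum(2)<430)).astype(np.uint8)
    k,l,st,ce=cv2.connectedComponentsWithStats(m);i=1+np.argmax(st[1:,4]);ys,xs=np.nonzero(l==i)
    print(n,st[i].tolist(),(ce[i]+[x0,y0]).round(1))
    if n=="scene":
        for y in range(ys.min(),ys.max()+1,6):print(y+y0,(xs[ys==y].mean()+x0).round(1))
    else: print(*["".join(".#"[v] for v in r) for r in m],sep="\n")
print(at("scene",(370.1,259.8),204),proj("top",[(589,346,260)]))
```

```text
scene [0, 0, 24, 39, 485] [368.4 254.7]
240 373.0
246 367.0
252 366.6
258 369.5
264 368.5
270 367.5
276 367.0
top [0, 3, 22, 12, 141] [195.4 163.2]
..............................
..............................
..............................
#..#.#........................
########......................
#########.####................
##################............
#####################......##.
#.##.################......###
.......###############......##
........#############.......##
........##########............
.........########....####.....
.........########....####.....
...........#####....#####.....
.....................####.....
..............................
..............................
..............................
..............................
[583.59960268 347.87858988 204.        ] [[196.24958254 163.40041422]]
```

The handle stands upright where expected in both views (scene (368,260), top (198,164)), and the rim hasn't moved. I hand in.

Request:
send_rows([
  [[0, 0, 0, 0, 0, 0, 0], [0, 0, 0, 0, 0, 0, 0], [0, 0, 0, 0, 0, 0, 0], [0, 0, 0, 0, 0, 0, 0]],
])

```text
clock: 22.5
eef_pos: [407.7, 160.5, 372.2]
tool_rot: [-0.003, 3.139, 0.002]
wrist_force: [-0.4, 0.1, 0.7]
opening: 1.002
grip_force: 0.0
```

```bash
python3 -c "
from plant import *
print(job_done())"
```

```text
the job is handed in; nothing more can be done
None
```

The job is handed in, with no verdict returned: the lid sits knob up in the middle of the mat, and the scoop hangs by its hook on the tub's rim, cup inside, with the tub unmoved (the scoop's final position I checked by code only, as my ten pictures were used up).

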